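Return the salt jars to their saucers

ROBOT

A 6-joint arm with a two-finger parallel gripper is mounted at the origin on the work surface. World frame = base frame: x ahead of the robot, y to its left, z up, the work surface at z = 0. Lengths are in m, angles in rad, forces in N, time in s.
With the tool pointing down it reaches from about 0.4 to 0.825 m from the base axis. Payload 7 kg.
Tool frame: the origin (TCP) lies at the very end of the fingers, on their centre line; the grasp point (between the pads) lies 19 mm behind it; z points along the fingers, y is the line along which they close (so a half turn about z gives the same grasp; the last joint's range is limited). The gripper opens to 88 mm and grips with 3 to 60 N. Pads are 19 mm wide; open, the fingers measure 130 mm over their backs; the gripper's body (78 mm by 193 mm) begins 47 mm behind the grasp point.
Start: joints at [-0.901, 0.359, 0.012, 0, -1.224, -0.288], TCP at [0.251, -0.626, 0.227] pointing down, gripper open.
Joint ranges: [-3.07, 3.07], [-1.43, 2.12], [-1.02, 1.25], [-3.03, 1.67], [-3.05, -0], [-3.03, 3.03]. Speed limits (rad/s): [2.39, 2.39, 3.01, 3.14, 3.14, 3.14].

INTERFACE

Orientations are given as [roll, pitch, yaw] about the fixed x, y, z axes, in that order (R = Rz(yaw) Ry(pitch) Rx(roll)).
In Python, from station import arm, grab_frame gives the robot as it stands.
- The arm moves only by the tool jog_arm, never from a script. Its argument "deltas" is a list that holds one entry, the list of rows, each a list of 4 numbers: the shift along the tool's x, y, z in units of 60 mm (1.0 is 60 mm), then the turn about the tool's z in units of 5 degrees (1.0 is 5 degrees). A call has 1 to 8 rows; each row is the pose to reach, as a shift and turn from the pose commanded when the call began, along the tool's axes at that moment; what a row does not reach only later rows make up. A row lasts 1/8 s, in which the tool goes at most 62.5 mm and 10.7 degrees, less where a joint would pass 70% of its speed; a pose out of reach is approached as far as the arm can. A call with a gripper value outside its range is refused whole. "grip" is the finger opening in mm, from 0 to 87.6, set as the call begins (left out, the last holds). The fingers move at their own pace and stop on an object; "squeeze" is the grip in N (left out, the last holds). Time passes only in rows, so rows that repeat a pose let the fingers close. It gives the time, the measured TCP pose, the force, the opening and the grip force at its end, in the units of the state.
- arm.get_state(): the state, without advancing time (a new reading comes with each control period).
- grab_frame(name): name is "scene" or "side" or "wrist"; returns a dict with "img" (420x560x3 uint8, red, green, blue), "vfov" (degrees; the focal length in pixels is half the picture's height over the tangent of half this angle, whatever the lens; pixels are square), "cx", "cy" (the principal point, pixels), "xyz" and "rotation" of the camera in the world. Camera axes: x right, y down, z forward; pixel columns grow to the right and rows downward; lengths in m; the calibration is good to about 2 mm. A picture is of the moment at which its call begins. There is no depth.
- arm.job_done(): hands the job in; it is judged then, once.
The state is a dict: "t": time; "q": joint angles; "qd": joint speeds; "joint_efforts": joint torques, N m; "eef_pos": TCP position; "ee_rot": TCP orientation; "force": force on the tool from outside, world axes, zero at the start; "moment": the same for the moment, N m; "width": finger opening in m; "gripper_force": force on a finger pad.
Only numpy, scipy, OpenCV 4.12 (cv2) and the standard library are available. Lean on these libraries where they do the work, as an engineer would, in place of code of your own. Each camera call takes 0.05 s, during which the arm holds its last target. There are 200 camera calls.

TASK

Tidy up after the flame tests: stand every salt jar in the spill saucer that matches it in both cap colour and size, large jars in large saucers and small jars in small ones. One small jar was put back in the wrong saucer and must make way for the right one. Keep the jars upright, finish with each one standing flat inside the rim of its own saucer, and do not push or knock over the gas burner or the beaker of splints.

Things in the scene. Friction and masses are not known exactly. Their poses are not given: they have to be found in the camera images.
- jar_large_blue: The large jar with the blue cap: wide white tub, 58 mm in diameter and 85 mm high, paper band round it; blue cap 56 mm across and 22 mm tall; the tub's straight wall runs from 0 to 61 mm above its underside; 0.2 to 0.4 kg. Closed, upright and loose. It starts standing on the bench. Origin: centre of its underside; z up along its axis.
- jar_large_red: The large jar with the red cap: wide white tub, 58 mm in diameter and 85 mm high, paper band round it; red cap 56 mm across and 22 mm tall; the tub's straight wall runs from 0 to 61 mm above its underside; 0.2 to 0.4 kg. Closed, upright and loose. It starts standing on the bench. Origin: centre of its underside; z up along its axis.
- jar_small_blue: The small jar with the blue cap: narrow amber jar, 38 mm in diameter and 62 mm high, paper band round it; blue cap 36 mm across and 18 mm tall; the jar's straight wall runs from 0 to 42 mm above its underside; 0.08 to 0.17 kg. Closed, upright and loose. At every start it stands in the small red saucer. Origin: centre of its underside; z up along its axis.
- jar_small_red: The small jar with the red cap: narrow amber jar, 38 mm in diameter and 62 mm high, paper band round it; red cap 36 mm across and 18 mm tall; the jar's straight wall runs from 0 to 42 mm above its underside; 0.08 to 0.17 kg. Closed, upright and loose. It starts standing on the bench. Origin: centre of its underside; z up along its axis.
- saucer_large_blue: The large blue saucer: round plastic spill saucer fixed to the bench, 90 mm across outside, 78 mm across inside its rim; inner floor 3 mm and rim top 9 mm above the bench. Origin: centre of its underside, on the bench; z up.
- saucer_large_red: The large red saucer: round plastic spill saucer fixed to the bench, 90 mm across outside, 78 mm across inside its rim; inner floor 3 mm and rim top 9 mm above the bench. Origin: centre of its underside, on the bench; z up.
- saucer_small_blue: The small blue saucer: round plastic spill saucer fixed to the bench, 66 mm across outside, 54 mm across inside its rim; inner floor 3 mm and rim top 9 mm above the bench. Origin: centre of its underside, on the bench; z up.
- saucer_small_red: The small red saucer: round plastic spill saucer fixed to the bench, 66 mm across outside, 54 mm across inside its rim; inner floor 3 mm and rim top 9 mm above the bench. Origin: centre of its underside, on the bench; z up.
- burner: Gas burner, loose: green metal foot 75 x 70 x 38 mm with a black tube standing on its middle, top 130 mm above the bench; it stands among the jars and saucers. Origin: centre of its underside; z up. Not to be moved.
- beaker: Glass beaker of wooden splints, loose, at the far side of the bench: 68 mm across, 90 mm high, splints to about 150 mm. Origin: centre of its underside; z up. Not to be moved.

How it is judged:
At the end, for the whole second after the job is handed in: Each of the four jars stands released and at rest in the saucer of its own colour and size: its axis within 12 mm of the saucer's centre, its underside on the saucer's floor (not on the rim; less than 5.5 mm above the bench) and upright within 0.08 rad (horizontal distance between jar_large_blue and saucer_large_blue below 0.012 m and z of jar_large_blue in the frame of saucer_large_blue below 0.0055 m and angle between each of jar_large_blue, jar_large_red, jar_small_blue, jar_small_red's own z axis and vertical below 0.08 rad and linear speed of each of jar_large_blue, jar_large_red, jar_small_blue, jar_small_red below 0.02 m/s and horizontal distance between jar_large_red and saucer_large_red below 0.012 m and z of jar_large_red in the frame of saucer_large_red below 0.0055 m and horizontal distance between jar_small_blue and saucer_small_blue below 0.012 m and z of jar_small_blue in the frame of saucer_small_blue below 0.0055 m and horizontal distance between jar_small_red and saucer_small_red below 0.012 m and z of jar_small_red in the frame of saucer_small_red below 0.0055 m); the robot touches nothing.
It fails at once if a jar is tipped over (angle between any of jar_large_blue, jar_large_red, jar_small_blue, jar_small_red's own z axis and vertical above 0.8 rad).
It fails at once if the burner is shoved or knocked over (distance of burner from where it was at the start of the episode above 0.025 m or angle between burner's own z axis and vertical above 0.4 rad).
It fails at once if the beaker is shoved or knocked over (distance of beaker from where it was at the start of the episode above 0.025 m or angle between beaker's own z axis and vertical above 0.4 rad).
It also fails if it takes over 128 s, if anything falls off the work surface, if the arm or the gripper's body presses on something with over 40 N, if the wrist force passes 120 N, or if a joint passes its speed limit or range.

## Working session

There is one attempt and no reset: what is moved stays moved. The work goes in short steps, Python scripts to look and compute and a tool call to move; the robot and the scene stay as the last step left them, time stands still between calls to the robot, and variables do not carry over. Pictures are saved under pics/ and viewed, at most 14 in all, crops included, and the job is handed in when it is done.

Besides the shell and the picture viewer there is one more tool, called after "Request:" by a JSON object that holds its "name" and its "arguments". jog_arm: Moves the arm, as the interface text tells. Its arguments: {"type":"object","properties":{"deltas":{"type":"array"},"grip":{"type":"number"},"squeeze":{"type":"number"}},"required":["deltas"]}

```bash
mkdir -p pics
cat > look.py <<'E'
import sys,cv2,numpy as np
from station import arm,grab_frame
def save(n,f):
    fr=grab_frame(n); cv2.imwrite('pics/'+f,cv2.cvtColor(fr['img'],cv2.COLOR_RGB2BGR)); return fr
E
python3 - <<'E'
from look import *
for n in ('scene','side','wrist'):
    f=save(n,n+'0.png'); print(n,f['vfov'],f['cx'],f['cy'],f['xyz'],np.round(f['rotation'],3).tolist())
s=arm.get_state();print(s['t'],s['eef_pos'],s['ee_rot'],s['width'])
E
```

```text
scene 45.1085778263828 281.5635887868875 207.55250641433318 [1.14061759 0.31993833 0.95143198] [-2.55, 0.0, 2.09]
side 55.13856573809022 279.8771420207014 208.5156659017608 [ 0.42728575 -0.84678734  0.56866479] [-2.12, -0.005, -0.222]
wrist 71.26642397500304 274.61021056877877 210.49209425760552 [ 0.1796609  -0.65595741  0.38499648] [2.85, -0.001, 1.953]
0.15 [ 0.25134051 -0.62608146  0.2258496 ] [ 3.14035874e+00 -1.42000042e-04 -2.75982889e+00] 0.08756886841475656
```

View pics/scene0.png

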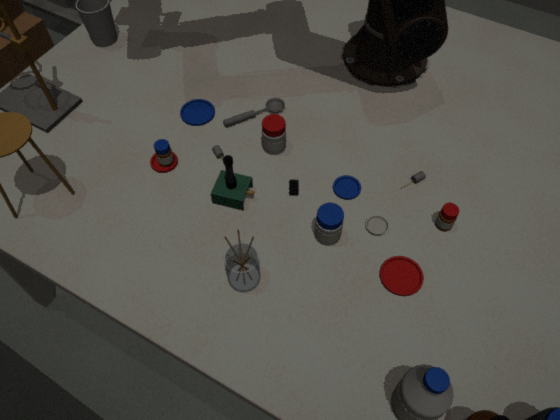

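View pics/side0.png

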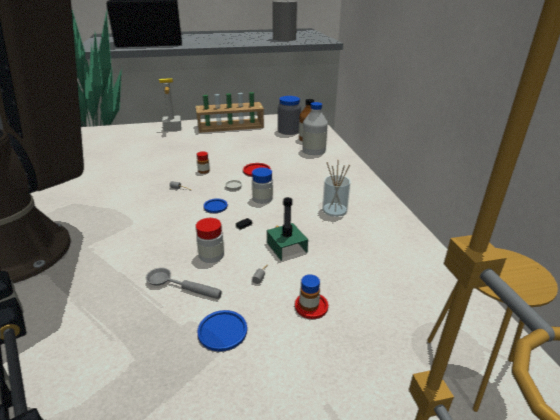

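The scene view shows the large blue saucer at (198,112), and the small red saucer at (164,160) with the small blue jar in it. The large red jar is at (274,133), the burner at (232,188), the small blue saucer at (347,187) and the large blue jar at (329,223). The large red saucer is at (401,275), the small red jar at (448,216) and the beaker at (242,270). The side view shows the same objects.

```bash
cat >> look.py <<'E'
from scipy.spatial.transform import Rotation as Ro
def ray(fr,u,v,z):
    f=210/np.tan(np.radians(fr['vfov'])/2)
    d=Ro.from_euler('xyz',fr['rotation']).apply([(u-fr['cx'])/f,(v-fr['cy'])/f,1]); c=np.array(fr['xyz'])
    return (c+d*(z-c[2])/d[2])[:2]
def masks(fr):
    h=cv2.cvtColor(fr['img'],cv2.COLOR_RGB2HSV); H,S,V=cv2.split(h)
    return {'red':((H<8)|(H>172))&(S>150)&(V>80),'blue':(H>105)&(H<125)&(S>150)&(V>60),'green':(H>60)&(H<95)&(S>90)&(V>25)}
def blobs(fr,amin=60):
    o=[]
    for c,m in masks(fr).items():
        cs,_=cv2.findContours(m.astype(np.uint8),cv2.RETR_EXTERNAL,cv2.CHAIN_APPROX_NONE)
        for k in cs:
            a=cv2.contourArea(k)
            if a>amin:
                h=cv2.convexHull(k); M=cv2.moments(h); o.append((c,a,M['m10']/M['m00'],M['m01']/M['m00'],cv2.boundingRect(k)))
    return o
E
python3 - <<'E'
from look import *
for n in ('scene','side'):
    f=grab_frame(n); print(n)
    for c,a,u,v,b in blobs(f):
        print(c,int(a),round(u),round(v),b,*[(z,np.round(ray(f,u,v,z),3).tolist()) for z in (.005,.053,.074)])
E
```

```text
scene
red 1216 401 275 (380, 256, 43, 39) (0.005, [0.612, 0.303]) (0.053, [0.639, 0.304]) (0.074, [0.651, 0.304])
red 140 451 209 (443, 203, 16, 13) (0.005, [0.404, 0.336]) (0.053, [0.442, 0.335]) (0.074, [0.458, 0.335])
red 91 163 161 (150, 153, 27, 18) (0.005, [0.614, -0.31]) (0.053, [0.641, -0.278]) (0.074, [0.653, -0.264])
red 274 273 122 (262, 114, 23, 17) (0.005, [0.373, -0.144]) (0.053, [0.412, -0.121]) (0.074, [0.429, -0.11])
blue 84 555 415 (548, 408, 12, 12) (0.005, [0.732, 0.642]) (0.053, [0.753, 0.626]) (0.074, [0.762, 0.619])
blue 403 437 379 (426, 368, 23, 24) (0.005, [0.777, 0.44]) (0.053, [0.796, 0.434]) (0.074, [0.804, 0.432])
blue 406 330 214 (318, 203, 25, 22) (0.005, [0.55, 0.106]) (0.053, [0.58, 0.117]) (0.074, [0.593, 0.122])
blue 435 347 187 (333, 176, 28, 22) (0.005, [0.464, 0.106]) (0.053, [0.498, 0.117]) (0.074, [0.513, 0.122])
blue 101 161 145 (154, 140, 15, 11) (0.005, [0.575, -0.346]) (0.053, [0.604, -0.312]) (0.074, [0.617, -0.297])
blue 556 197 112 (181, 100, 33, 24) (0.005, [0.439, -0.334]) (0.053, [0.474, -0.301]) (0.074, [0.49, -0.286])
green 574 231
[... 595 characters left out ...]
 (0.053, [0.438, -0.379]) (0.074, [0.438, -0.398])
blue 233 310 283 (302, 275, 17, 18) (0.005, [0.628, -0.251]) (0.053, [0.611, -0.302]) (0.074, [0.603, -0.324])
blue 215 215 205 (204, 199, 23, 14) (0.005, [0.464, 0.103]) (0.053, [0.461, 0.023]) (0.074, [0.46, -0.013])
blue 210 262 175 (253, 168, 19, 15) (0.005, [0.622, 0.257]) (0.053, [0.605, 0.163]) (0.074, [0.598, 0.122])
blue 135 289 100 (280, 96, 20, 9) (0.005, [0.895, 1.012]) (0.053, [0.855, 0.854]) (0.074, [0.838, 0.785])
green 575 287 241 (268, 224, 39, 35) (0.005, [0.616, -0.096]) (0.053, [0.6, -0.16]) (0.074, [0.593, -0.188])
green 2498 96 70 (72, 15, 49, 109) (0.005, [-0.106, 1.86]) (0.053, [-0.06, 1.629]) (0.074, [-0.041, 1.528])
```

```bash
cat > to.py <<'E'
import sys,numpy as np
from look import *
def to(x,y,z,yaw=-np.pi):
    s=arm.get_state(); R=Ro.from_euler('xyz',s['ee_rot'])
    d=R.inv().apply(np.array([x,y,z])-s['eef_pos'])/.06
    t=-(yaw-s['ee_rot'][2]); t=(t+np.pi)%(2*np.pi)-np.pi
    print(np.round(d,3),'turn',round(np.degrees(t)/5,3),'t',s['t'],'w',s['width'],np.round(s['eef_pos'],4),np.round(s['ee_rot'],3))
if __name__=='__main__': to(*map(float,sys.argv[1:4]))
E
python3 to.py .595 .122 .2; python3 -c "
from look import *
f=grab_frame('scene');print(ray(f,244,278,0.01),ray(f,241,258,.09))
f=grab_frame('side');print(ray(f,335,208,0.01),ray(f,336,183,.09))"
```

```text
[-9.96   9.438  0.441] turn 4.375 t 0.25 w 0.08746646846806791 [ 0.2514 -0.6262  0.2261] [ 3.141 -0.    -2.76 ]
[0.78162384 0.02536627] [0.7790956  0.02283166]
[0.77501857 0.01373525] [0.7685223  0.00604617]
```

Request:
{"name": "jog_arm", "arguments": {"deltas": [[[-0.7,0.65,0,0.5],[-1.4,1.3,0,1.1],[-2.1,1.95,0,1.7],[-2.8,2.6,0,2.3],[-3.5,3.25,0,2.9],[-4.2,3.9,0,3.4],[-4.9,4.55,0,3.9],[-5.2,4.9,0,4.37]]], "grip": 87, "squeeze": 20}}

```text
t: 1.35
eef_pos: [0.4324, -0.2351, 0.2269]
ee_rot: [3.142, 0.001, -3.14]
force: [0.2, -0.1, 0.4]
width: 0.0873
gripper_force: 0.0
```

```bash
python3 to.py .595 .122 .2
```

```text
[-2.716  5.948  0.452] turn 0.013 t 1.35 w 0.08727471448497502 [ 0.4324 -0.2351  0.2269] [ 3.142e+00  1.000e-03 -3.140e+00]
```

Request:
{"name": "jog_arm", "arguments": {"deltas": [[[-0.4,0.9,0,0],[-0.8,1.8,0,0],[-1.2,2.7,0,0],[-1.6,3.6,0,0],[-2.0,4.5,0,0],[-2.4,5.3,0,0],[-2.72,5.95,0.2,0],[-2.72,5.95,0.2,0]]]}}

```text
t: 2.35
eef_pos: [0.5948, 0.1222, 0.2128]
ee_rot: [-3.141, -0.002, -3.139]
force: [-0.2, -0.3, 0.2]
width: 0.0873
gripper_force: 0.0
```

Run:
```python
from to import *
to(.595,.122,.028)
f=save('wrist','w1.png');print(f['xyz'],f['rotation'])
for c,a,u,v,b in blobs(f): print(c,int(a),round(u),round(v),b,*[(z,np.round(ray(f,u,v,z),3).tolist()) for z in (.005,.053,.074)])
```

```text
[-9.00e-03 -1.00e-03  3.08e+00] turn 0.034 t 2.35 w 0.08733799473934326 [0.5948 0.1222 0.2128] [-3.141e+00 -2.000e-03 -3.139e+00]
[0.51783049 0.12124276 0.37220935] [2.85163978e+00 3.40736330e-04 1.57389914e+00]
red 3554 415 201 (380, 168, 71, 66) (0.005, [0.613, 0.303]) (0.053, [0.601, 0.279]) (0.074, [0.595, 0.269])
red 1136 499 48 (481, 28, 38, 42) (0.005, [0.436, 0.373]) (0.053, [0.447, 0.34]) (0.074, [0.452, 0.326])
red 2927 26 33 (0, 0, 60, 66) (0.005, [0.423, -0.154]) (0.053, [0.436, -0.118]) (0.074, [0.441, -0.103])
blue 2119 276 205 (251, 178, 52, 54) (0.005, [0.62, 0.124]) (0.053, [0.606, 0.124]) (0.074, [0.6, 0.123])
blue 2569 261 75 (234, 45, 55, 61) (0.005, [0.465, 0.105]) (0.053, [0.472, 0.108]) (0.074, [0.475, 0.108])
green 2672 81 204 (35, 170, 94, 69) (0.005, [0.619, -0.13]) (0.053, [0.606, -0.097]) (0.074, [0.6, -0.082])
```

View pics/w1.png

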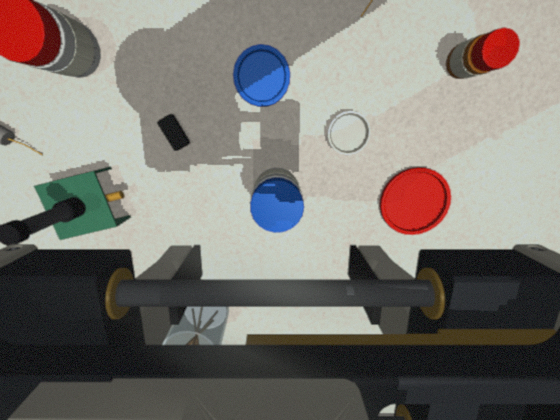

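The wrist view confirms the large blue jar at (276,205), the large red saucer at (415,201), the small blue saucer at (261,75) and the burner at (81,204). All agree with the earlier measurements, so I'm descending on the large blue jar.

Request:
{"name": "jog_arm", "arguments": {"deltas": [[[-0.04,0,0.6,0],[-0.04,0,1.2,0],[-0.04,0,1.8,0],[-0.04,0,2.3,0],[-0.04,0,2.7,0],[-0.04,0,2.95,0],[-0.04,0,3.08,0],[-0.04,0,3.08,0]]]}}

```text
t: 3.4
eef_pos: [0.597, 0.1196, 0.03]
ee_rot: [-3.142, 0.0, -3.141]
force: [0.6, 0.4, 0.4]
width: 0.087
gripper_force: 0.0
```

Request:
{"name": "jog_arm", "arguments": {"deltas": [[[0,0,0,0],[0,0,0,0],[0,0,0,0],[0,0,0,0],[0,0,0,0],[0,0,0,0]]], "grip": 50, "squeeze": 25}}

```text
t: 4.15
eef_pos: [0.5976, 0.1205, 0.0304]
ee_rot: [3.141, 0.002, -3.141]
force: [-0.7, 4.2, 5.1]
width: 0.0577
gripper_force: 25.0
```

Request:
{"name": "jog_arm", "arguments": {"deltas": [[[0,0,-0.3,0],[0,0,-0.7,0],[0,0,-1.2,0],[0,0,-1.7,0],[0,0,-2.2,0],[0,0,-2.6,0],[0,0,-2.8,0],[0,0,-2.8,0]]]}}

```text
t: 5.15
eef_pos: [0.5966, 0.1195, 0.1974]
ee_rot: [-3.141, -0.001, -3.142]
force: [-0.3, 0.3, -3.8]
width: 0.0577
gripper_force: 25.0
```

```bash
python3 to.py .439 -.335 .2
```

```text
[ 2.626 -7.574 -0.041] turn 0.001 t 5.15 w 0.05773080708663964 [0.5966 0.1195 0.1974] [-3.141e+00 -1.000e-03 -3.142e+00]
```

Request:
{"name": "jog_arm", "arguments": {"deltas": [[[0.3,-0.5,0,0],[0.7,-1.2,0,0],[1.1,-2.0,0,0],[1.5,-2.8,0,0],[1.9,-3.6,0,0],[2.2,-4.4,0,0],[2.4,-5.1,0,0],[2.5,-5.6,0,0]]]}}

```text
t: 6.15
eef_pos: [0.4451, -0.2177, 0.1963]
ee_rot: [3.141, -0.003, 3.141]
force: [0.4, -0.9, -2.6]
width: 0.0575
gripper_force: 25.0
```

Request:
{"name": "jog_arm", "arguments": {"deltas": [[[0.05,-0.6,0,0],[0.1,-1.2,0,0],[0.12,-1.7,0,0],[0.12,-1.95,0,0],[0.12,-1.97,0.3,0],[0.12,-1.97,0.7,0],[0.12,-1.97,1.0,0],[0.12,-1.97,1.0,0]]]}}

```text
t: 7.15
eef_pos: [0.4384, -0.3335, 0.1356]
ee_rot: [3.14, -0.004, -3.141]
force: [-0.1, -0.2, -4.0]
width: 0.0579
gripper_force: 25.0
```

Run:
```python
from to import *
to(.439,-.335,.0335)
f=save('side','s1.png')
for c,a,u,v,b in blobs(f): print(c,int(a),round(u),round(v),b,*[(z,np.round(ray(f,u,v,z),3).tolist()) for z in (.005,.053,.074)])
```

```text
[-0.017 -0.028  1.701] turn 0.004 t 7.15 w 0.057927439988250964 [ 0.4384 -0.3335  0.1356] [ 3.14  -0.004 -3.141]
red 310 311 306 (295, 295, 33, 24) (0.005, [0.613, -0.313]) (0.053, [0.597, -0.359]) (0.074, [0.59, -0.378])
red 249 256 169 (244, 163, 26, 14) (0.005, [0.611, 0.298]) (0.053, [0.596, 0.201]) (0.074, [0.589, 0.158])
blue 1476 222 330 (198, 311, 49, 40) (0.005, [0.439, -0.336]) (0.053, [0.438, -0.379]) (0.074, [0.438, -0.398])
blue 233 310 283 (302, 275, 17, 18) (0.005, [0.628, -0.251]) (0.053, [0.611, -0.302]) (0.074, [0.603, -0.324])
blue 135 289 100 (280, 96, 20, 9) (0.005, [0.895, 1.013]) (0.053, [0.855, 0.855]) (0.074, [0.838, 0.786])
green 574 287 241 (268, 224, 39, 35) (0.005, [0.616, -0.096]) (0.053, [0.6, -0.16]) (0.074, [0.593, -0.188])
green 3549 88 66 (56, 0, 65, 124) (0.005, [-0.174, 1.991]) (0.053, [-0.123, 1.749]) (0.074, [-0.101, 1.643])
```

View pics/s1.png

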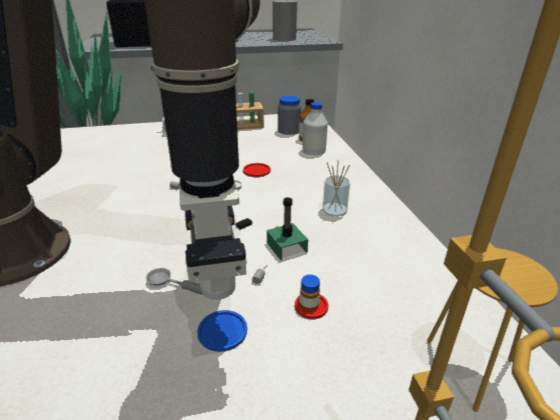

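The side view shows the jar held at (218,285), hanging above the large blue saucer at (222,330). I'm lowering it.

Request:
{"name": "jog_arm", "arguments": {"deltas": [[[-0.01,-0.03,0.4,0],[-0.01,-0.03,0.8,0],[-0.01,-0.03,1.15,0],[-0.01,-0.03,1.4,0],[-0.01,-0.03,1.55,0],[-0.01,-0.03,1.63,0],[-0.01,-0.03,1.67,0],[-0.01,-0.03,1.67,0]]]}}

```text
t: 8.2
eef_pos: [0.4407, -0.3364, 0.0378]
ee_rot: [-3.141, 0.0, -3.141]
force: [0.0, 0.2, -3.9]
width: 0.0573
gripper_force: 25.0
```

Run:
```python
from to import *
to(.439,-.335,.0335)
f=save('wrist','w2.png')
for c,a,u,v,b in blobs(f): print(c,int(a),round(u),round(v),b,*[(z,np.round(ray(f,u,v,z),3).tolist()) for z in (.005,.053,.074)])
```

```text
[0.028 0.023 0.072] turn 0.005 t 8.2 w 0.057261976677317784 [ 0.4407 -0.3364  0.0378] [-3.141  0.    -3.141]
blue 3275 275 320 (209, 307, 132, 27) (0.005, [0.509, -0.337]) (0.053, [0.473, -0.337]) (0.074, [0.457, -0.337])
blue 2533 277 263 (225, 242, 104, 38) (0.005, [0.461, -0.336]) (0.053, [0.437, -0.336]) (0.074, [0.426, -0.336])
blue 4153 280 215 (216, 175, 128, 73) (0.005, [0.425, -0.334]) (0.053, [0.409, -0.335]) (0.074, [0.403, -0.335])
```

View pics/w2.png

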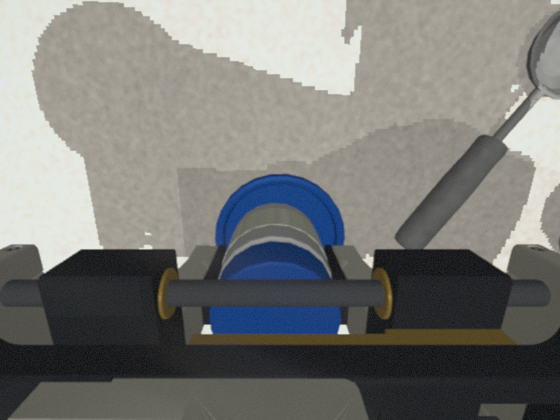

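The wrist view shows the jar centred over the saucer (columns 277 and 280). I'll lower the last few millimetres and release.

Request:
{"name": "jog_arm", "arguments": {"deltas": [[[0.02,0.02,0.04,0],[0.02,0.02,0.08,0],[0.02,0.02,0.08,0],[0.02,0.02,0.08,0]]]}}

```text
t: 8.75
eef_pos: [0.4392, -0.335, 0.0333]
ee_rot: [-3.142, 0.0, -3.141]
force: [-2.2, 3.2, 5.6]
width: 0.0575
gripper_force: 25.0
```

Request:
{"name": "jog_arm", "arguments": {"deltas": [[[0,0,0,0],[0,0,0,0],[0,0,0,0],[0,0,0,0],[0,0,0,0]]], "grip": 87}}

```text
t: 9.38
eef_pos: [0.4393, -0.3351, 0.0327]
ee_rot: [-3.142, -0.0, -3.141]
force: [0.1, 0.4, 0.0]
width: 0.0871
gripper_force: 0.0
```

Request:
{"name": "jog_arm", "arguments": {"deltas": [[[0,0,-0.3,0],[0,0,-0.8,0],[0,0,-1.4,0],[0,0,-2.0,0],[0,0,-2.5,0],[0,0.3,-2.8,0],[0,0.8,-2.8,0],[0,1.4,-2.8,0]]]}}

```text
t: 10.38
eef_pos: [0.4388, -0.2497, 0.2004]
ee_rot: [3.141, -0.0, 3.141]
force: [0.2, -0.1, -0.7]
width: 0.087
gripper_force: 0.0
```

```bash
python3 to.py .435 -.108 .17
```

```text
[0.064 2.361 0.508] turn -0.006 t 10.375 w 0.08700193644650542 [ 0.4388 -0.2497  0.2004] [ 3.141 -0.     3.141]
```

Request:
{"name": "jog_arm", "arguments": {"deltas": [[[0.02,0.6,0,0],[0.04,1.2,0,0],[0.06,1.8,0,0],[0.07,2.2,0,0],[0.07,2.36,0,0],[0.07,2.36,0,0]]]}}

```text
t: 11.12
eef_pos: [0.4348, -0.1089, 0.2006]
ee_rot: [3.142, -0.0, -3.14]
force: [0.1, 1.0, 0.4]
width: 0.0869
gripper_force: 0.0
```

Run:
```python
from to import *
to(.434,-.108,.029)
for n in ('wrist','side'):
  f=grab_frame(n);print(n)
  for c,a,u,v,b in blobs(f): print(c,int(a),round(u),round(v),b,*[(z,np.round(ray(f,u,v,z),3).tolist()) for z in (.005,.053,.074,.08)])
```

```text
[0.013 0.015 2.86 ] turn 0.022 t 11.125 w 0.08691777628566362 [ 0.4348 -0.1089  0.2006] [ 3.142 -0.    -3.14 ]
wrist
red 2296 279 207 (252, 179, 55, 56) (0.005, [0.459, -0.104]) (0.053, [0.446, -0.105]) (0.074, [0.44, -0.106]) (0.08, [0.438, -0.106])
blue 1935 445 212 (419, 188, 53, 49) (0.005, [0.466, 0.107]) (0.053, [0.451, 0.077]) (0.074, [0.445, 0.065]) (0.08, [0.443, 0.061])
blue 2901 48 209 (13, 182, 70, 56) (0.005, [0.463, -0.396]) (0.053, [0.449, -0.358]) (0.074, [0.442, -0.341]) (0.08, [0.441, -0.336])
blue 1444 96 190 (58, 157, 73, 70) (0.005, [0.438, -0.33]) (0.053, [0.427, -0.3]) (0.074, [0.422, -0.287]) (0.08, [0.421, -0.284])
green 1236 269 321 (238, 307, 64, 29) (0.005, [0.628, -0.117]) (0.053, [0.591, -0.116]) (0.074, [0.575, -0.116]) (0.08, [0.571, -0.115])
side
red 311 311 306 (295, 295, 33, 24) (0.005, [0.613, -0.313]) (0.053, [0.597, -0.359]) (0.074, [0.59, -0.378]) (0.08, [0.588, -0.384])
red 374 208 228 (197, 218, 24, 21) (0.005, [0.439, -0.003]) (0.053, [0.438, -0.075]) (0.074, [0.438, -0.106]) (0.08, [0.437, -0.115])
red 249 256 169 (244, 163, 26, 14) (0.005, 
[... 445 characters left out ...]
, [0.603, -0.324]) (0.08, [0.601, -0.33])
blue 215 215 205 (204, 199, 23, 14) (0.005, [0.464, 0.103]) (0.053, [0.461, 0.022]) (0.074, [0.46, -0.013]) (0.08, [0.459, -0.023])
blue 136 289 100 (280, 96, 20, 10) (0.005, [0.894, 1.01]) (0.053, [0.855, 0.852]) (0.074, [0.837, 0.782]) (0.08, [0.832, 0.763])
green 579 287 241 (268, 224, 39, 35) (0.005, [0.616, -0.096]) (0.053, [0.6, -0.16]) (0.074, [0.593, -0.188]) (0.08, [0.591, -0.196])
green 657 42 94 (20, 61, 46, 66) (0.005, [-0.284, 1.365]) (0.053, [-0.224, 1.177]) (0.074, [-0.197, 1.094]) (0.08, [-0.19, 1.071])
green 4689 74 57 (18, 0, 103, 125) (0.005, [-0.312, 2.301]) (0.053, [-0.249, 2.033]) (0.074, [-0.221, 1.916]) (0.08, [-0.214, 1.882])
```

Request:
{"name": "jog_arm", "arguments": {"deltas": [[[-0.05,0.04,0.5,0],[-0.05,0.04,1.1,0],[-0.05,0.04,1.7,0],[-0.05,0.04,2.2,0],[-0.05,0.04,2.55,0],[-0.05,0.04,2.75,0],[-0.05,0.04,2.85,0],[-0.05,0.04,2.85,0]]]}}

```text
t: 12.22
eef_pos: [0.4381, -0.1073, 0.0298]
ee_rot: [-3.142, -0.0, -3.141]
force: [-0.6, 0.5, -0.3]
width: 0.0869
gripper_force: 0.0
```

Request:
{"name": "jog_arm", "arguments": {"deltas": [[[0,0,0,0],[0,0,0,0],[0,0,0,0],[0,0,0,0],[0,0,0,0],[0,0,0,0]]], "grip": 50}}

```text
t: 12.98
eef_pos: [0.4384, -0.1069, 0.0301]
ee_rot: [3.141, 0.001, -3.141]
force: [-1.4, 2.2, 6.9]
width: 0.0577
gripper_force: 25.0
```

Request:
{"name": "jog_arm", "arguments": {"deltas": [[[0,0,-0.3,0],[0,0,-0.7,0],[0,0,-1.2,0],[0,0,-1.7,0],[0,0,-2.2,0],[0,0,-2.6,0],[0,0,-2.8,0],[0,0,-2.8,0]]]}}

```text
t: 13.98
eef_pos: [0.438, -0.1071, 0.1977]
ee_rot: [3.141, 0.0, -3.141]
force: [-0.2, -0.2, -2.9]
width: 0.0576
gripper_force: 25.0
```

```bash
python3 to.py .612 .303 .197
```

```text
[-2.902  6.833  0.015] turn 0.003 t 13.975 w 0.057631543387845166 [ 0.438  -0.1071  0.1977] [ 3.141  0.    -3.141]
```

Request:
{"name": "jog_arm", "arguments": {"deltas": [[[-0.2,0.5,0,0],[-0.5,1.2,0,0],[-0.8,2.0,0,0],[-1.2,2.8,0,0],[-1.5,3.6,0,0],[-1.9,4.4,0,0],[-2.2,5.1,0,0],[-2.4,5.7,0,0]]]}}

```text
t: 14.98
eef_pos: [0.5817, 0.2363, 0.1952]
ee_rot: [-3.14, -0.003, -3.141]
force: [-0.1, -0.5, -2.6]
width: 0.0579
gripper_force: 25.0
```

Request:
{"name": "jog_arm", "arguments": {"deltas": [[[-0.3,0.5,0,0],[-0.4,0.9,0,0],[-0.5,1.1,0,0],[-0.5,1.13,0.3,0],[-0.5,1.13,0.8,0],[-0.5,1.13,1.2,0],[-0.5,1.13,1.5,0],[-0.5,1.13,1.5,0]]]}}

```text
t: 15.98
eef_pos: [0.6107, 0.3014, 0.1058]
ee_rot: [-3.14, -0.003, 3.141]
force: [0.3, 1.0, -2.1]
width: 0.0578
gripper_force: 25.0
```

Run:
```python
from to import *
to(.612,.303,.0335)
for n in ('wrist','scene'):
  f=save(n,n+'3.png');print(n)
  for c,a,u,v,b in blobs(f): print(c,int(a),round(u),round(v),b,*[(z,np.round(ray(f,u,v,z),3).tolist()) for z in (.005,.053,.074,.15)])
```

```text
[-0.024  0.028  1.206] turn -0.003 t 15.975 w 0.057786685897036956 [0.6107 0.3014 0.1058] [-3.140e+00 -3.000e-03  3.141e+00]
wrist
red 3361 275 320 (208, 306, 134, 28) (0.005, [0.73, 0.301]) (0.053, [0.694, 0.301]) (0.074, [0.678, 0.301]) (0.15, [0.621, 0.301])
red 2902 276 262 (222, 239, 110, 41) (0.005, [0.664, 0.302]) (0.053, [0.64, 0.302]) (0.074, [0.63, 0.302]) (0.15, [0.592, 0.302])
red 3176 277 202 (228, 166, 97, 68) (0.005, [0.604, 0.302]) (0.053, [0.591, 0.302]) (0.074, [0.585, 0.302]) (0.15, [0.565, 0.302])
red 304 327 6 (306, 0, 45, 15) (0.005, [0.447, 0.341]) (0.053, [0.463, 0.334]) (0.074, [0.47, 0.33]) (0.15, [0.496, 0.319])
blue 4705 33 38 (0, 0, 71, 78) (0.005, [0.469, 0.11]) (0.053, [0.481, 0.145]) (0.074, [0.486, 0.16]) (0.15, [0.505, 0.216])
scene
red 512 398 281 (380, 265, 42, 30) (0.005, [0.629, 0.303]) (0.053, [0.655, 0.304]) (0.074, [0.666, 0.304]) (0.15, [0.707, 0.306])
red 128 163 161 (151, 153, 26, 18) (0.005, [0.614, -0.309]) (0.053, [0.641, -0.277]) (0.074, [0.653, -0.263]) (0.15, [0.695, -0.213])
blue 88 554 415 (547, 408, 13, 12) (0.005, [0.733, 0.642]) 
[... 167 characters left out ...]
4, 0.431]) (0.15, [0.833, 0.422])
blue 440 347 187 (333, 176, 28, 23) (0.005, [0.464, 0.106]) (0.053, [0.499, 0.117]) (0.074, [0.514, 0.122]) (0.15, [0.568, 0.139])
blue 103 161 145 (154, 140, 15, 11) (0.005, [0.576, -0.345]) (0.053, [0.604, -0.312]) (0.074, [0.617, -0.297]) (0.15, [0.662, -0.243])
blue 179 197 113 (181, 102, 33, 22) (0.005, [0.442, -0.331]) (0.053, [0.477, -0.298]) (0.074, [0.493, -0.283]) (0.15, [0.549, -0.231])
blue 230 192 88 (182, 81, 21, 15) (0.005, [0.374, -0.396]) (0.053, [0.413, -0.36]) (0.074, [0.43, -0.344]) (0.15, [0.492, -0.286])
green 762 231 189 (212, 171, 40, 38) (0.005, [0.604, -0.122]) (0.053, [0.631, -0.099]) (0.074, [0.643, -0.09]) (0.15, [0.686, -0.054])
```

View pics/scene3.png

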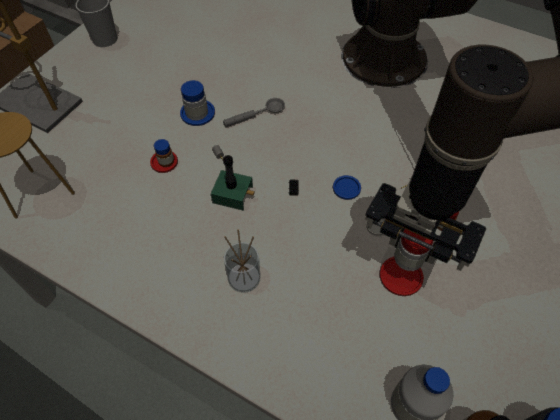

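The scene view shows the large blue jar standing in the blue saucer at (197,105), and the red jar hanging over the large red saucer at (402,275). I'm lowering it and letting go.

Request:
{"name": "jog_arm", "arguments": {"deltas": [[[-0.01,0.03,0.3,0],[-0.01,0.03,0.6,0],[-0.01,0.03,0.85,0],[-0.01,0.03,1.02,0],[-0.01,0.03,1.12,0],[-0.01,0.03,1.18,0],[-0.01,0.03,1.2,0],[-0.01,0.03,1.2,0]]]}}

```text
t: 17.08
eef_pos: [0.6126, 0.3047, 0.0361]
ee_rot: [3.141, 0.0, -3.141]
force: [0.4, -0.5, -2.6]
width: 0.0574
gripper_force: 25.0
```

```bash
python3 to.py .6125 .303 .0335
```

```text
[ 0.002 -0.028  0.043] turn 0.005 t 17.075 w 0.05735355463169561 [0.6126 0.3047 0.0361] [ 3.141  0.    -3.141]
```

Request:
{"name": "jog_arm", "arguments": {"deltas": [[[0,-0.02,0.03,0],[0,-0.02,0.05,0],[0,-0.02,0.05,0],[0,-0.02,0.05,0]]]}}

```text
t: 17.58
eef_pos: [0.6125, 0.3033, 0.0332]
ee_rot: [3.142, 0.0, -3.141]
force: [-1.8, -1.7, 3.0]
width: 0.0578
gripper_force: 25.0
```

Request:
{"name": "jog_arm", "arguments": {"deltas": [[[0,0,0,0],[0,0,0,0],[0,0,0,0],[0,0,0,0],[0,0,0,0]]], "grip": 87}}

```text
t: 18.2
eef_pos: [0.6124, 0.3034, 0.0327]
ee_rot: [3.142, 0.0, -3.141]
force: [0.8, -0.2, -0.6]
width: 0.0869
gripper_force: 0.0
```

Request:
{"name": "jog_arm", "arguments": {"deltas": [[[0,0,-0.3,0],[0,0,-0.8,0],[0,0,-1.4,0],[0,0,-2.0,0],[0,0,-2.5,0],[0,0,-2.9,0],[0,-0.4,-2.9,0],[0,-1.0,-2.9,0]]]}}

```text
t: 19.2
eef_pos: [0.6121, 0.2427, 0.2074]
ee_rot: [3.141, 0.0, -3.14]
force: [0.4, -0.2, -0.2]
width: 0.087
gripper_force: 0.0
```

```bash
python3 to.py .607 -.308 .2
```

```text
[ 0.1   -9.179  0.118] turn 0.018 t 19.2 w 0.08697675604223601 [0.6121 0.2427 0.2074] [ 3.141  0.    -3.14 ]
```

Request:
{"name": "jog_arm", "arguments": {"deltas": [[[0,-0.6,0,0],[0,-1.4,0,0],[0.1,-2.3,0,0],[0.1,-3.2,0,0],[0.1,-4.1,0,0],[0.1,-5.0,0,0],[0.1,-5.9,0,0],[0.1,-6.6,0,0]]]}}

```text
t: 20.2
eef_pos: [0.6055, -0.1553, 0.2071]
ee_rot: [-3.142, -0.0, 3.141]
force: [0.1, 0.5, -0.0]
width: 0.0871
gripper_force: 0.0
```

Request:
{"name": "jog_arm", "arguments": {"deltas": [[[0,-0.8,0,0],[0,-1.5,0,0],[0,-2.1,0,0],[0,-2.5,0,0],[0,-2.58,0,0],[0,-2.58,0,0]]]}}

```text
t: 20.95
eef_pos: [0.6065, -0.3073, 0.2067]
ee_rot: [3.141, -0.0, -3.141]
force: [0.5, 0.6, -0.2]
width: 0.0871
gripper_force: 0.0
```

Run:
```python
from to import *
to(.607,-.307,.018)
f=save('wrist','w4.png');
for c,a,u,v,b in blobs(f): print(c,int(a),round(u),round(v),b,*[(z,np.round(ray(f,u,v,z),3).tolist()) for z in (.005,.056,.063,.083)])
```

```text
[-1.000e-02  3.000e-03  3.145e+00] turn 0.001 t 20.95 w 0.08707074650941163 [ 0.6065 -0.3073  0.2067] [ 3.141 -0.    -3.141]
red 727 273 192 (248, 168, 51, 49) (0.005, [0.613, -0.31]) (0.056, [0.601, -0.31]) (0.063, [0.6, -0.31]) (0.083, [0.595, -0.31])
blue 762 277 201 (262, 185, 31, 33) (0.005, [0.626, -0.305]) (0.056, [0.612, -0.305]) (0.063, [0.61, -0.306]) (0.083, [0.605, -0.306])
blue 5555 250 37 (209, 0, 83, 82) (0.005, [0.44, -0.335]) (0.056, [0.452, -0.331]) (0.063, [0.454, -0.331]) (0.083, [0.459, -0.329])
green 3234 437 194 (397, 159, 79, 73) (0.005, [0.616, -0.103]) (0.056, [0.604, -0.132]) (0.063, [0.602, -0.136]) (0.083, [0.597, -0.147])
```

View pics/w4.png

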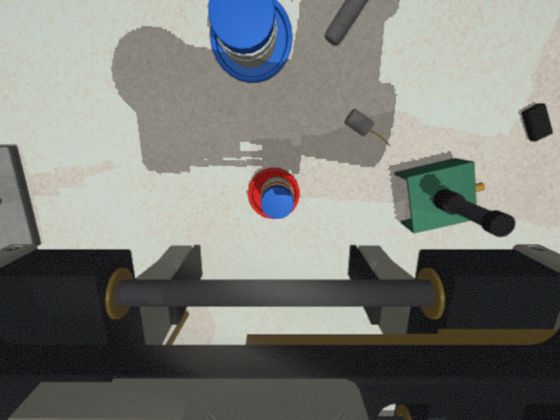

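The small blue jar's cap is at (277,201) inside the small red saucer, whose hull centre is (273,192). Burner and saucers are undisturbed, so I'm grasping the jar.

Request:
{"name": "jog_arm", "arguments": {"deltas": [[[-0.05,0.02,0.6,0],[-0.05,0.02,1.2,0],[-0.05,0.02,1.8,0],[-0.05,0.02,2.35,0],[-0.05,0.02,2.75,0],[-0.05,0.02,3.0,0],[-0.05,0.02,3.12,0],[-0.05,0.02,3.12,0]]]}}

```text
t: 22.0
eef_pos: [0.6099, -0.306, 0.0198]
ee_rot: [-3.141, 0.0, -3.141]
force: [0.1, -0.1, 0.0]
width: 0.0869
gripper_force: 0.0
```

Request:
{"name": "jog_arm", "arguments": {"deltas": [[[0,0,0,0],[0,0,0,0],[0,0,0,0],[0,0,0,0],[0,0,0,0],[0,0,0,0],[0,0,0,0]]], "grip": 32, "squeeze": 15}}

```text
t: 22.88
eef_pos: [0.6097, -0.3062, 0.0196]
ee_rot: [3.142, -0.0, -3.141]
force: [-0.3, 0.8, 0.3]
width: 0.0376
gripper_force: 15.0
```

Request:
{"name": "jog_arm", "arguments": {"deltas": [[[0,0,-0.3,0],[0,0,-0.7,0],[0,0,-1.2,0],[0,0,-1.7,0],[0,0,-2.2,0],[0,0,-2.6,0],[0,0,-2.9,0],[0,0,-2.9,0]]]}}

```text
t: 23.88
eef_pos: [0.6104, -0.3065, 0.1956]
ee_rot: [-3.141, 0.003, -3.141]
force: [-1.1, 0.2, -1.2]
width: 0.0375
gripper_force: 15.0
```

```bash
python3 to.py .4645 .105 .19
```

```text
[2.428 6.859 0.081] turn 0.006 t 23.875 w 0.037484662023097706 [ 0.6104 -0.3065  0.1956] [-3.141e+00  3.000e-03 -3.141e+00]
```

Request:
{"name": "jog_arm", "arguments": {"deltas": [[[0.3,0.5,0,0],[0.6,1.2,0,0],[0.9,2.0,0,0],[1.2,2.8,0,0],[1.5,3.6,0,0],[1.8,4.4,0,0],[2.0,5.1,0,0],[2.2,5.8,0,0]]]}}

```text
t: 24.88
eef_pos: [0.4763, 0.0429, 0.1927]
ee_rot: [-3.141, -0.001, -3.141]
force: [0.2, 0.7, -0.6]
width: 0.0376
gripper_force: 15.0
```

Request:
{"name": "jog_arm", "arguments": {"deltas": [[[0.1,0.5,0,0],[0.2,0.9,0,0],[0.23,1.06,0.2,0],[0.23,1.06,0.6,0],[0.23,1.06,1.1,0],[0.23,1.06,1.6,0],[0.23,1.06,1.9,0],[0.23,1.06,1.9,0]]]}}

```text
t: 25.88
eef_pos: [0.4622, 0.1038, 0.0774]
ee_rot: [-3.139, -0.004, 3.141]
force: [-0.4, 0.7, -0.6]
width: 0.0378
gripper_force: 15.0
```

Run:
```python
from to import *
to(.4645,.105,.0196)
f=save('wrist','w5.png');
for c,a,u,v,b in blobs(f): print(c,int(a),round(u),round(v),b,*[(z,np.round(ray(f,u,v,z),3).tolist()) for z in (.005,.056,.083)])
```

```text
[-0.043  0.022  0.963] turn -0.004 t 25.875 w 0.03779757887577748 [0.4622 0.1038 0.0774] [-3.139 -0.004  3.141]
red 212 480 334 (468, 328, 23, 15) (0.005, [0.576, 0.297]) (0.056, [0.534, 0.254]) (0.083, [0.512, 0.232])
blue 1604 275 319 (236, 307, 78, 27) (0.005, [0.559, 0.103]) (0.056, [0.521, 0.103]) (0.083, [0.501, 0.103])
blue 189 277 275 (255, 270, 45, 9) (0.005, [0.513, 0.105]) (0.056, [0.485, 0.105]) (0.083, [0.47, 0.105])
blue 149 283 263 (266, 256, 37, 15) (0.005, [0.502, 0.111]) (0.056, [0.476, 0.109]) (0.083, [0.463, 0.108])
blue 2752 278 219 (239, 187, 78, 63) (0.005, [0.462, 0.106]) (0.056, [0.445, 0.106]) (0.083, [0.436, 0.105])
green 86 67 334 (61, 328, 15, 15) (0.005, [0.576, -0.094]) (0.056, [0.534, -0.05]) (0.083, [0.512, -0.027])
```

View pics/w5.png

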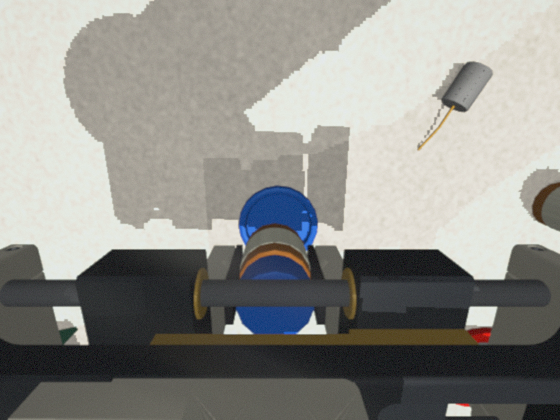

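The small blue jar is held at column 275, in line with the small blue saucer at (278,219). I'm lowering it.

Request:
{"name": "jog_arm", "arguments": {"deltas": [[[-0.03,0.02,0.3,0],[-0.03,0.02,0.55,0],[-0.03,0.02,0.72,0],[-0.03,0.02,0.83,0],[-0.03,0.02,0.89,0],[-0.03,0.02,0.91,0],[-0.03,0.02,0.91,0],[-0.03,0.02,0.91,0]]]}}

```text
t: 26.92
eef_pos: [0.4657, 0.1066, 0.0252]
ee_rot: [3.141, 0.0, -3.141]
force: [0.0, -0.1, -1.1]
width: 0.0375
gripper_force: 15.0
```

```bash
python3 to.py .4645 .105 .0196
```

```text
[ 0.02  -0.027  0.094] turn 0.006 t 26.925 w 0.0375280754475435 [0.4657 0.1066 0.0252] [ 3.141  0.    -3.141]
```

Request:
{"name": "jog_arm", "arguments": {"deltas": [[[0.02,-0.02,0.05,0],[0.02,-0.02,0.09,0],[0.02,-0.02,0.1,0],[0.02,-0.02,0.1,0]]]}}

```text
t: 27.42
eef_pos: [0.4642, 0.1052, 0.0194]
ee_rot: [-3.141, -0.0, -3.141]
force: [-3.7, 0.1, 9.5]
width: 0.0376
gripper_force: 15.0
```

Request:
{"name": "jog_arm", "arguments": {"deltas": [[[0,0,0,0],[0,0,0,0],[0,0,0,0],[0,0,0,0],[0,0,0,0]]], "grip": 75}}

```text
t: 28.05
eef_pos: [0.4643, 0.1053, 0.0189]
ee_rot: [-3.142, 0.0, -3.141]
force: [-0.1, -0.3, 0.1]
width: 0.0741
gripper_force: 0.0
```

Request:
{"name": "jog_arm", "arguments": {"deltas": [[[0,0,-0.3,0],[0,0,-0.8,0],[0,0,-1.4,0],[0,0,-2.0,0],[0,0,-2.5,0],[0,0.3,-2.9,0],[0,0.9,-3.0,0],[0.1,1.6,-3.0,0]]]}}

```text
t: 29.05
eef_pos: [0.4586, 0.2022, 0.1999]
ee_rot: [3.14, 0.001, 3.141]
force: [1.4, -0.1, 0.1]
width: 0.0751
gripper_force: 0.0
```

```bash
python3 to.py .445 .335 .2
```

```text
[0.228 2.213 0.   ] turn -0.01 t 29.05 w 0.0750519752235983 [0.4586 0.2022 0.1999] [3.140e+00 1.000e-03 3.141e+00]
```

Request:
{"name": "jog_arm", "arguments": {"deltas": [[[0.1,0.7,0,0],[0.2,1.4,0,0],[0.22,1.9,0,0],[0.22,2.18,0,0],[0.22,2.2,0,0],[0.22,2.2,0,0],[0.22,2.2,0,0]]], "grip": 87}}

```text
t: 29.92
eef_pos: [0.4452, 0.3324, 0.1991]
ee_rot: [3.142, 0.0, 3.141]
force: [0.1, -0.5, -0.2]
width: 0.0872
gripper_force: 0.0
```

Run:
```python
from to import *
to(.445,.335,.0155)
for n in ('wrist','side'):
  f=save(n,n+'6.png');print(n)
  for c,a,u,v,b in blobs(f): print(c,int(a),round(u),round(v),b,*[(z,np.round(ray(f,u,v,z),3).tolist()) for z in (.005,.053,.06,.075)])
```

```text
[3.00e-03 4.30e-02 3.06e+00] turn -0.005 t 29.925 w 0.08720197542976499 [0.4452 0.3324 0.1991] [3.142 0.    3.141]
wrist
red 270 243 336 (227, 328, 36, 17) (0.005, [0.664, 0.286]) (0.053, [0.624, 0.292]) (0.06, [0.618, 0.293]) (0.075, [0.605, 0.295])
red 122 279 315 (275, 307, 10, 20) (0.005, [0.627, 0.338]) (0.053, [0.592, 0.337]) (0.06, [0.587, 0.337]) (0.075, [0.576, 0.337])
red 87 226 313 (222, 306, 10, 17) (0.005, [0.624, 0.264]) (0.053, [0.589, 0.273]) (0.06, [0.584, 0.275]) (0.075, [0.573, 0.277])
red 784 277 202 (262, 187, 32, 32) (0.005, [0.463, 0.335]) (0.053, [0.45, 0.335]) (0.06, [0.448, 0.335]) (0.075, [0.444, 0.335])
blue 993 63 217 (43, 201, 42, 33) (0.005, [0.483, 0.064]) (0.053, [0.467, 0.1]) (0.06, [0.465, 0.106]) (0.075, [0.46, 0.117])
blue 860 95 203 (68, 180, 53, 50) (0.005, [0.465, 0.108]) (0.053, [0.452, 0.138]) (0.06, [0.45, 0.142]) (0.075, [0.446, 0.152])
side
red 637 311 305 (295, 293, 33, 26) (0.005, [0.613, -0.311]) (0.053, [0.597, -0.356]) (0.06, [0.595, -0.363]) (0.075, [0.59, -0.377])
red 75 256 170 (244, 165, 26, 12) (0.005, [0.611, 0.293]) (0.053, [0.
[... 536 characters left out ...]
06, [0.461, 0.008]) (0.075, [0.46, -0.017])
blue 91 213 189 (208, 184, 12, 11) (0.005, [0.468, 0.198]) (0.053, [0.464, 0.109]) (0.06, [0.464, 0.096]) (0.075, [0.463, 0.068])
blue 135 289 100 (280, 96, 20, 9) (0.005, [0.895, 1.013]) (0.053, [0.855, 0.855]) (0.06, [0.85, 0.832]) (0.075, [0.837, 0.782])
green 575 287 241 (268, 224, 39, 35) (0.005, [0.616, -0.096]) (0.053, [0.6, -0.16]) (0.06, [0.597, -0.169]) (0.075, [0.592, -0.189])
green 661 42 94 (20, 61, 46, 66) (0.005, [-0.283, 1.363]) (0.053, [-0.223, 1.175]) (0.06, [-0.214, 1.147]) (0.075, [-0.195, 1.089])
green 4711 74 57 (18, 0, 103, 126) (0.005, [-0.311, 2.299]) (0.053, [-0.248, 2.031]) (0.06, [-0.239, 1.992]) (0.075, [-0.219, 1.909])
```

View pics/wrist6.png

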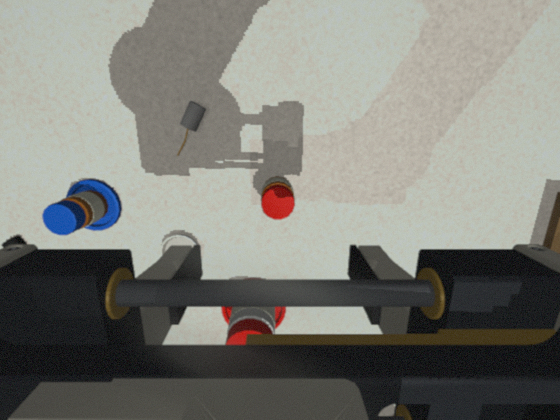

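The small red jar's cap is at (277,202). The small blue jar stands in its saucer at (95,203) and the large red jar stands in its own. I'm grasping the last jar.

Request:
{"name": "jog_arm", "arguments": {"deltas": [[[-0.04,0.04,0.6,0],[-0.04,0.04,1.2,0],[-0.04,0.04,1.8,0],[-0.04,0.04,2.3,0],[-0.04,0.04,2.7,0],[-0.04,0.04,2.95,0],[-0.04,0.04,3.04,0],[-0.04,0.04,3.04,0]]]}}

```text
t: 31.02
eef_pos: [0.4477, 0.3358, 0.0169]
ee_rot: [3.141, 0.0, -3.141]
force: [-1.1, -0.1, -0.5]
width: 0.0868
gripper_force: 0.0
```

Request:
{"name": "jog_arm", "arguments": {"deltas": [[[0,0,0,0],[0,0,0,0],[0,0,0,0],[0,0,0,0],[0,0,0,0],[0,0,0,0],[0,0,0,0]]], "grip": 32}}

```text
t: 31.9
eef_pos: [0.4474, 0.3357, 0.0166]
ee_rot: [-3.142, -0.0, -3.141]
force: [0.1, -0.4, 0.5]
width: 0.0379
gripper_force: 15.0
```

Request:
{"name": "jog_arm", "arguments": {"deltas": [[[0,0,-0.3,0],[0,0,-0.7,0],[0,0,-1.2,0],[0,0,-1.7,0],[0,0,-2.2,0],[0,0,-2.6,0],[0,0,-3.0,0],[0,0,-3.0,0]]]}}

```text
t: 32.9
eef_pos: [0.448, 0.3365, 0.1982]
ee_rot: [3.139, 0.002, -3.141]
force: [0.4, -0.1, -2.0]
width: 0.0374
gripper_force: 15.0
```

```bash
python3 to.py .613 -.3105 .19
```

```text
[ -2.744 -10.785   0.112] turn 0.006 t 32.9 w 0.03742370692249549 [0.448  0.3365 0.1982] [ 3.139e+00  2.000e-03 -3.141e+00]
```

Request:
{"name": "jog_arm", "arguments": {"deltas": [[[0,-0.5,0,0],[0,-1.2,0,0],[-0.1,-2.0,0,0],[-0.2,-2.8,0,0],[-0.4,-3.6,0,0],[-0.6,-4.4,0,0],[-0.8,-5.2,0,0],[-1.0,-6.0,0,0]]]}}

```text
t: 33.9
eef_pos: [0.5064, -0.0267, 0.1955]
ee_rot: [-3.141, -0.002, -3.142]
force: [1.2, 0.8, -0.8]
width: 0.0374
gripper_force: 15.0
```

Request:
{"name": "jog_arm", "arguments": {"deltas": [[[-0.2,-0.8,0,0],[-0.5,-1.6,0,0],[-0.8,-2.4,0,0],[-1.1,-3.2,0,0],[-1.4,-3.9,0,0],[-1.6,-4.5,0,0],[-1.73,-4.75,0,0],[-1.73,-4.75,0,0]]]}}

```text
t: 34.9
eef_pos: [0.6106, -0.31, 0.1949]
ee_rot: [3.141, -0.002, 3.14]
force: [0.1, 0.8, -0.9]
width: 0.0379
gripper_force: 15.0
```

Request:
{"name": "jog_arm", "arguments": {"deltas": [[[0,0,0.3,0],[0,0,0.8,0],[0,0,1.3,0],[0,0,1.7,0],[0,0,1.9,0],[0,0,2.0,0],[0,0,2.0,0],[0,0,2.0,0]]]}}

```text
t: 35.9
eef_pos: [0.6121, -0.3094, 0.0776]
ee_rot: [-3.141, 0.002, -3.141]
force: [-0.6, -0.3, -0.9]
width: 0.038
gripper_force: 15.0
```

Run:
```python
from to import *
to(.613,-.3105,.0196)
f=save('wrist','w7.png')
for c,a,u,v,b in blobs(f): print(c,int(a),round(u),round(v),b,*[(z,np.round(ray(f,u,v,z),3).tolist()) for z in (.005,.053,.06,.075)])
```

```text
[-0.014 -0.019  0.966] turn 0.007 t 35.9 w 0.037999237451980875 [ 0.6121 -0.3094  0.0776] [-3.141e+00  2.000e-03 -3.141e+00]
red 1619 275 318 (236, 306, 78, 28) (0.005, [0.709, -0.31]) (0.053, [0.673, -0.31]) (0.06, [0.668, -0.31]) (0.075, [0.657, -0.31])
red 928 277 268 (251, 256, 58, 23) (0.005, [0.658, -0.308]) (0.053, [0.632, -0.308]) (0.06, [0.628, -0.309]) (0.075, [0.62, -0.309])
red 2960 275 217 (237, 184, 77, 62) (0.005, [0.61, -0.31]) (0.053, [0.595, -0.31]) (0.06, [0.592, -0.31]) (0.075, [0.587, -0.31])
blue 2929 240 20 (179, 0, 123, 49) (0.005, [0.467, -0.334]) (0.053, [0.481, -0.329]) (0.06, [0.483, -0.328]) (0.075, [0.487, -0.327])
green 5183 508 221 (460, 170, 100, 110) (0.005, [0.614, -0.115]) (0.053, [0.597, -0.156]) (0.06, [0.595, -0.161]) (0.075, [0.59, -0.174])
```

View pics/w7.png

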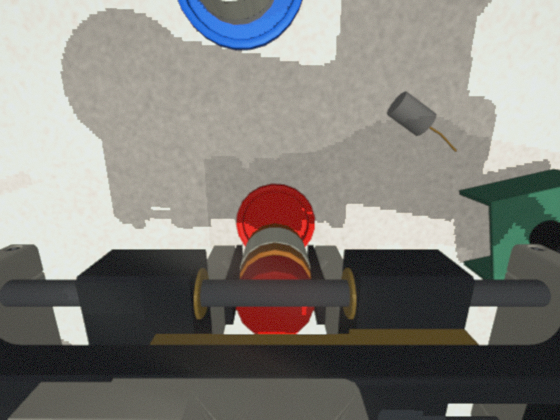

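The small red jar (column 275) is lined up with the small red saucer at (275,217), and the burner is well to the right at (508,221). I'm lowering it.

Request:
{"name": "jog_arm", "arguments": {"deltas": [[[-0.01,-0.02,0.3,0],[-0.01,-0.02,0.55,0],[-0.01,-0.02,0.72,0],[-0.01,-0.02,0.83,0],[-0.01,-0.02,0.89,0],[-0.01,-0.02,0.91,0],[-0.01,-0.02,0.91,0],[-0.01,-0.02,0.91,0]]]}}

```text
t: 36.95
eef_pos: [0.6123, -0.3105, 0.0224]
ee_rot: [-3.141, 0.001, -3.141]
force: [0.4, 0.9, -1.9]
width: 0.0375
gripper_force: 15.0
```

```bash
python3 to.py .613 -.3105 .0196
```

```text
[-0.011 -0.     0.047] turn 0.005 t 36.95 w 0.0374621527736757 [ 0.6123 -0.3105  0.0224] [-3.141e+00  1.000e-03 -3.141e+00]
```

Request:
{"name": "jog_arm", "arguments": {"deltas": [[[-0.01,0,0.03,0],[-0.01,0,0.05,0],[-0.01,0,0.05,0],[-0.01,0,0.05,0]]]}}

```text
t: 37.45
eef_pos: [0.6129, -0.3104, 0.0196]
ee_rot: [-3.141, 0.001, -3.141]
force: [-1.2, 2.3, 5.6]
width: 0.0372
gripper_force: 15.0
```

Request:
{"name": "jog_arm", "arguments": {"deltas": [[[0,0,0,0],[0,0,0,0],[0,0,0,0],[0,0,0,0],[0,0,0,0]]], "grip": 75}}

```text
t: 38.08
eef_pos: [0.6127, -0.3104, 0.0189]
ee_rot: [3.142, -0.0, -3.141]
force: [-0.2, 0.5, -0.7]
width: 0.0745
gripper_force: 0.0
```

Request:
{"name": "jog_arm", "arguments": {"deltas": [[[0,0,-0.3,0],[0,0,-0.8,0],[0,0,-1.4,0],[0,0,-2.0,0],[0,0,-2.5,0],[0,0,-2.9,0],[0.6,0,-3.0,0],[1.2,0,-3.0,0]]]}}

```text
t: 39.08
eef_pos: [0.5404, -0.3106, 0.2011]
ee_rot: [-3.141, 0.002, -3.141]
force: [0.1, 0.4, 0.4]
width: 0.075
gripper_force: 0.0
```

Run:
```python
from to import *
for n in ('wrist','scene','side'):
  f=save(n,n+'8.png');print(n)
  for c,a,u,v,b in blobs(f): print(c,int(a),round(u),round(v),b,*[(z,np.round(ray(f,u,v,z),3).tolist()) for z in (.005,.056,.077)])
```

```text
wrist
red 1995 276 247 (252, 220, 49, 58) (0.005, [0.62, -0.31]) (0.056, [0.598, -0.31]) (0.077, [0.588, -0.31])
blue 4967 255 100 (216, 59, 78, 83) (0.005, [0.439, -0.334]) (0.056, [0.442, -0.331]) (0.077, [0.444, -0.33])
green 2040 436 233 (394, 212, 76, 39) (0.005, [0.6, -0.103]) (0.056, [0.58, -0.133]) (0.077, [0.572, -0.145])
scene
red 310 401 279 (380, 263, 43, 32) (0.005, [0.621, 0.305]) (0.056, [0.649, 0.306]) (0.077, [0.66, 0.306])
red 488 410 256 (396, 244, 28, 25) (0.005, [0.562, 0.301]) (0.056, [0.593, 0.302]) (0.077, [0.606, 0.303])
red 104 164 161 (151, 151, 26, 20) (0.005, [0.613, -0.308]) (0.056, [0.642, -0.275]) (0.077, [0.653, -0.261])
red 101 158 145 (151, 140, 15, 10) (0.005, [0.578, -0.352]) (0.056, [0.608, -0.316]) (0.077, [0.621, -0.301])
blue 84 555 415 (548, 408, 12, 12) (0.005, [0.732, 0.642]) (0.056, [0.754, 0.625]) (0.077, [0.763, 0.618])
blue 403 437 379 (426, 368, 23, 24) (0.005, [0.777, 0.44]) (0.056, [0.797, 0.434]) (0.077, [0.805, 0.431])
blue 142 347 188 (333, 180, 28, 18) (0.005, [0.468, 0.108]) (0.056, [0.504, 0.119]) (0.077, [0.519, 0.124])
blue 1
[... 389 characters left out ...]
0.056, [0.613, -0.311]) (0.077, [0.605, -0.333])
blue 490 222 332 (198, 315, 49, 36) (0.005, [0.439, -0.341]) (0.056, [0.438, -0.386]) (0.077, [0.437, -0.405])
blue 766 220 301 (204, 286, 32, 31) (0.005, [0.442, -0.261]) (0.056, [0.441, -0.314]) (0.077, [0.44, -0.336])
blue 75 215 206 (204, 200, 23, 13) (0.005, [0.464, 0.1]) (0.056, [0.461, 0.015]) (0.077, [0.46, -0.021])
blue 92 213 189 (208, 184, 12, 11) (0.005, [0.468, 0.198]) (0.056, [0.464, 0.104]) (0.077, [0.463, 0.065])
green 347 287 241 (268, 224, 39, 35) (0.005, [0.616, -0.096]) (0.056, [0.599, -0.164]) (0.077, [0.592, -0.192])
green 3561 88 66 (56, 0, 65, 125) (0.005, [-0.174, 1.992]) (0.056, [-0.12, 1.735]) (0.077, [-0.097, 1.63])
```

View pics/scene8.png

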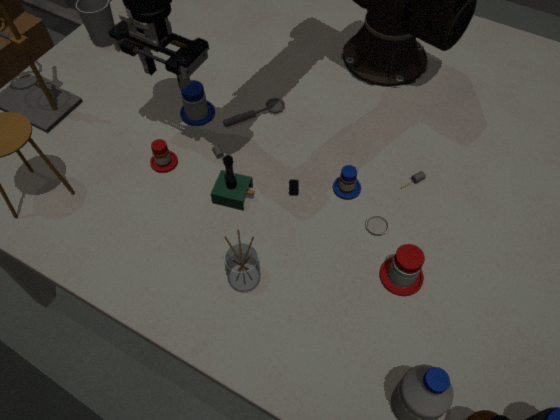

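View pics/side8.png

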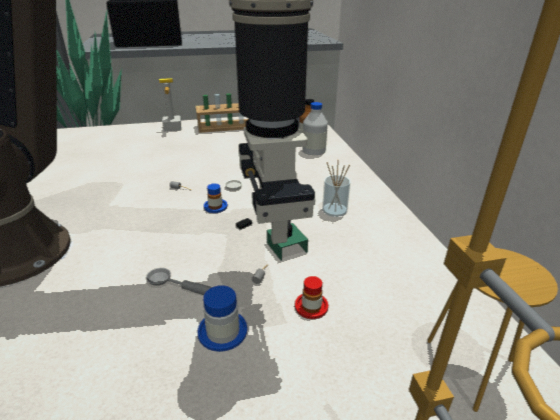

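All four jars stand in their matching saucers. In the scene view they are at (160,155) small red, (197,105) large blue, (348,182) small blue and (404,268) large red. The burner at (232,188) and the beaker at (242,268) haven't moved, and the gripper is clear. I'm handing the job in.

```bash
python3 -c "
from station import arm
print(arm.job_done())"
```

```text
the job is handed in; nothing more can be done
None
```

All four salt jars now stand upright in the saucers that match their colour and size, the burner and beaker look unmoved in the camera views, and the job is handed in at about 39 s; no verdict was returned.

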